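# Lever up the rearing box's heavy flap

## Task

Open the insect rearing box for inspection: with the fingers, push the upright post of the safety stop so that the stop swings fully aside from under the steel lever, then press the lever's long end down onto its rubber bump, which raises the heavy flap, and finish while still holding it down there. Only push and press: do not lift the lever out of its cradle, do not touch the flap itself, and leave the cups, vial, tape, bottle and screwdriver where they are.

Things in the scene. Friction and masses are not known exactly. Their poses are not given: they have to be found in the camera images.
- stand: plywood base bolted to the bench with bump, cradle, stop and aluminium rearing box. Origin on the bench under the press plate; y runs along the lever from long end to box, z up. In mm: black rubber bump 28 across at (0, 20), top z 27; cradle of two notched cheeks at y 240, x -41 to 41, top z 94; stop pivot at (-60, 120); box y 382 to 512, 200 wide, 72 tall; base 8 thick, x -90 to 45.
- lever: loose flat steel bar, 385 x 30 x 12 mm, 0.4 kg; its cross pin (12 thick, 88 long, along x) lies in the cradle's open notches. Origin mid-pin, 80 mm above the bench. At rest it slopes 0.2 rad up towards the long end, axes parallel to the stand's; on the bump it slopes 0.2 rad the other way. Long end 260 mm from the pin; roller nose (short end, under the flap's lip) 120 mm.
- press_plate (a point): centre of the upper face of the 46 x 46 mm square steel plate on the long end of the lever, 240 mm from the pin; about 139 mm above the bench at rest and about 45 mm when the lever is home on the bump. 4 to 12 N pressed down here move the lever once the stop is out of the way.
- lever_pin (a point): middle of the lever's cross pin (the fulcrum), 80 mm above the bench
- stop (a joint): swing of the steel safety stop about its upright pivot, rad: 0 = its round prop (20 mm thick, top at 88 mm) stands under the lever and blocks it; grows anticlockwise seen from above (prop towards the box, finger post away from it); 1.5 = fully aside at its end stop. Starts at 0 to 0.3, turns stiffly (1 N at the post), stays where left. The prop clears the lever from about 0.95.
- stop_post (a point): centre of the top of the stop's round upright finger post: 16 mm thick, rising from a flat arm (top 34 mm above the bench) to 75 mm; on the far end of the stop from the prop, 50 mm from the pivot. Push on the side of the post that faces the box.
- stop_pivot (a point): top of the stop's upright pivot axis, 40 mm above the bench, 60 mm to the side of the lever's centre line and 120 mm from under the press plate towards the cradle
- flap (a joint): opening, rad, of the steel flap (about 2.5 kg, 200 x 170 x 10 mm) that covers the box, not to be touched: hinged along the box's side farthest from the lever, its lip overhangs the lever's nose. 0 = shut (top 84 mm above the bench), grows as the lip rises; about 0.31 with the lever on the bump, about 0.06 with the lever pressed against the stop. Falls shut when the lever is let go.
- lidded_cup: bystander: clear plastic cup with a white lid, 90 mm across, 62 mm tall; origin at the centre of its underside
- tape_roll: bystander: roll of tape lying flat, 80 mm across, 25 mm tall; origin at the centre of its underside
- vial: bystander: small glass vial, 28 mm across, 55 mm tall; origin at the centre of its underside
- screwdriver: bystander: screwdriver lying on the bench with a blue handle; origin at the middle of its length, on its underside
- open_cup: bystander: open clear plastic cup, 84 mm across, 60 mm tall; origin at the centre of its underside
- wash_bottle: bystander: white plastic bottle, 60 mm across, 160 mm tall; origin at the centre of its underside

How it is judged:
On the way, in this order (a step that is already met when the one before it is completed fails the run):
1. the stop is swung aside (past 1.2 rad) while the flap is still shut (below 0.12 rad) (value of joint stop above 1.2 rad and value of joint flap below 0.12 rad), for 0.1 s.
2. the lever's long end is pressed down by the fingers and the flap is up (above 0.27 rad) (value of joint flap above 0.27 rad and contact force between the fingers and lever above 1 N), for 0.2 s.
At the end, for the whole second after the job is handed in: The fingers still press on the lever (over 1 N), the lever carries the flap and holds it steadily open between 0.27 and 0.42 rad (about 0.31 on the bump), the stop is aside (over 1.1 rad) and the lever's pin lies in its cradle (below 90 mm) (all of step 2 and value of joint flap below 0.42 rad and value of joint stop above 1.1 rad and contact force between lever and flap above 1 N and velocity of joint flap between -0.1 and 0.1 rad/s and z of lever_pin in the frame of stand below 0.09 m); the arm keeps its last pose, push and grip.
It fails at once if the lever is lifted out of its cradle (pin above 95 mm over the bench) (z of lever_pin in the frame of stand above 0.095 m).
It fails at once if the robot touches the flap (contact force between any of the fingers, the arm and flap above 0.5 N).
It fails at once if a bystander is moved more than 30 mm (distance of any of lidded_cup, tape_roll, vial, screwdriver, open_cup, wash_bottle from where it was at the start of the episode above 0.03 m).
It also fails if it takes over 48 s, if anything falls off the work surface, if the arm or the gripper's body presses on something with over 40 N, if the wrist force passes 120 N, or if a joint passes its speed limit or range.

## Robot

A 6-joint arm with a two-finger parallel gripper is mounted at the origin on the work surface. World frame = base frame: x ahead of the robot, y to its left, z up, the work surface at z = 0. Lengths are in m, angles in rad, forces in N, time in s.
With the tool pointing down it reaches from about 0.25 to 0.775 m from the base axis. Payload 4 kg.
Tool frame: the origin (TCP) lies midway between the tips of the shut fingers; the grasp point (between the pads) lies 19 mm behind it (robot.hold_point_z is the distance from the TCP to the grasp point, in m); z points along the fingers, y is the line along which they close (so a half turn about z gives the same grasp; the last joint's range is limited). The gripper opens to 94 mm and grips with 3 to 60 N. Pads are 16 mm wide; open, the fingers measure 119 mm over their backs; the gripper's body (75 mm by 177 mm) begins 78 mm behind the grasp point.
Start: joints at [-1.308, 0.087, 1.371, -0, 1.684, -0.103], TCP at [0.197, -0.514, 0.206] pointing down, gripper open.
Joint ranges: [-3.1, 3.1], [-0.76, 2.03], [0.27, 2.55], [-1.08, 4.22], [0.17, 2.65], [-2.57, 2.57]. Speed limits (rad/s): [2.79, 2.79, 3.14, 3.14, 3.14, 3.14].

## Interface

Orientations are given as [roll, pitch, yaw] about the fixed x, y, z axes, in that order (R = Rz(yaw) Ry(pitch) Rx(roll)).
In Python, from bench import readout, imaging, robot gives the robot as it stands.
- The arm moves only by the tool carry_out, never from a script. Its argument "motion" is text: rows parted by semicolons, each of 7 numbers parted by spaces: the shift along the tool's x, y, z each as a share of 200 mm, from -1 to 1, then the turn, a rotation vector about the tool's x, y, z each as a share of 120 degrees, from -1 to 1, then the opening, from 0 (shut) to 1 (fully open). A call has 1 to 12 rows; each row shifts and turns the commanded pose from where the row before left it, along the tool's axes as they then stand; what a row does not reach is not made up. A row lasts 1/8 s, in which the tool goes at most 62.5 mm and 10.7 degrees, less where a joint would pass 70% of its speed; a pose out of reach is approached as far as the arm can. A call with a number of a shift or a turn outside -1 to 1 is refused whole. A call with a gripper value outside its range is refused whole. The fingers move at their own pace and stop on an object; the grip force is fixed at half the most. Time passes only in rows, so rows that do not move let the fingers close. It gives the time, the measured TCP pose, the force, the opening and the grip force at its end, in the units of the state.
- readout.get_obs(): the state, without advancing time (a new reading comes with each control period).
- imaging.snapshot(name): name is "side" or "top"; returns a dict with "pixels" (420x560x3 uint8, red, green, blue), "fx", "fy", "cx", "cy" (pixels), "R" (3x3) and "t" (3): a world point X has camera coordinates R X + t. Camera axes: x right, y down, z forward; pixel columns grow to the right and rows downward; lengths in m; the calibration is good to about 2 mm. A picture is of the moment at which its call begins. There is no depth.
- robot.close_job(): hands the job in; it is judged then, once.
The state is a dict: "time": time; "joint_positions": joint angles; "qvel": joint speeds; "joint_torque": joint torques, N m; "tool_pos": TCP position; "ee_rot": TCP orientation; "wrist_force": force on the tool from outside, world axes, zero at the start; "wrist_torque": the same for the moment, N m; "width": finger opening in m; "finger_force": force on a finger pad.
Only numpy, scipy, OpenCV 4.12 (cv2) and the standard library are available. Lean on these libraries where they do the work, as an engineer would, in place of code of your own. Each camera call takes 0.05 s, during which the arm holds its last target. There are 200 camera calls.

## Working session

There is one attempt and no reset: what is moved stays moved. The work goes in short steps, Python scripts to look and compute and a tool call to move; the robot and the scene stay as the last step left them, time stands still between calls to the robot, and variables do not carry over. Pictures are saved under pics/ and viewed, at most 10 in all, crops included, and the job is handed in when it is done.

Besides the shell and the picture viewer there is one more tool, called after "Emit:" as a command line: name --argument value ..., lists and objects as JSON in quotes. carry_out: Moves the arm, as the interface text tells. Its arguments: {"type":"object","properties":{"motion":{"type":"string"}},"required":["motion"]}

```bash
mkdir -p pics; python3 - <<'E'
from bench import readout, imaging, robot
import cv2, json
for n in("top","side"):
    s=imaging.snapshot(n); cv2.imwrite(f"pics/{n}0.png",s["pixels"][:,:,::-1]); 
    print(n,s["fx"],s["fy"],s["cx"],s["cy"],s["R"],s["t"])
o=readout.get_obs(); print(o)
E
```

```text
top 427.1939894360936 427.1939894360936 276.84546038102854 218.10874408096524 [[-0.02859871 -0.99945874 -0.01625845]
 [-0.98767189  0.03075824 -0.15348669]
 [ 0.15390369  0.01166849 -0.98801695]] [0.13212952 0.59096774 1.07065128]
side 404.7908734807979 404.7908734807979 279.87895793409996 213.004079985559 [[-0.99741525 -0.06983291  0.01691705]
 [-0.06256837  0.72836198 -0.68232985]
 [ 0.03532735 -0.68162466 -0.73084868]] [0.6031571  0.03392516 1.0067681 ]
{'time': 0.1, 'joint_positions': array([-1.30809680e+00,  8.78733863e-02,  1.37205212e+00, -5.17497798e-05,
        1.68360866e+00, -1.03106419e-01]), 'qvel': array([-0.00173222, -0.00207042, -0.0035162 , -0.00106235,  0.00056378,
       -0.00023534]), 'joint_torque': array([ 2.19570808e-03, -3.41253555e+01, -3.03299940e+01,  7.20369816e-02,
        3.04892322e-02, -1.00675798e-04]), 'tool_pos': array([ 0.19658562, -0.51315069,  0.20445131]), 'ee_rot': array([-3.13965617e+00, -1.48668126e-04,  3.65800021e-01]), 'wrist_force': array([ 0.25670545, -0.11358436, -0.64632803]), 'wrist_torque': array([ 0.01334371, -0.01327548,  0.00838509]), 'finger_force': 0.0, 'width': 0.0941943748398887}
```

View pics/top0.png

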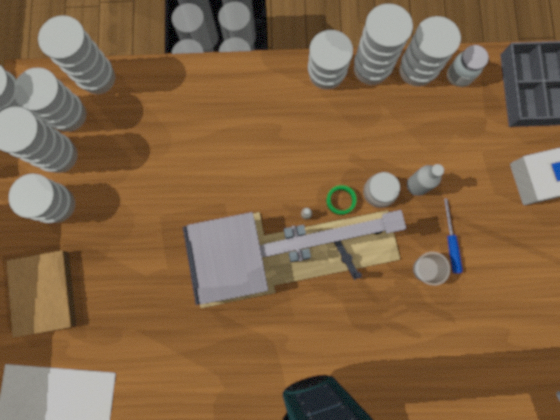

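View pics/side0.png

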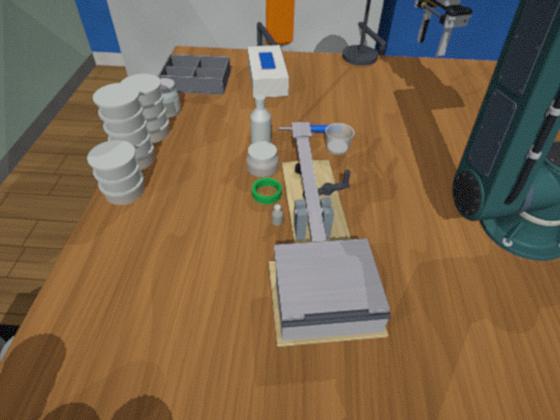

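The top view shows the plate at about (393,222), the cradle at (297,243), the stop from (338,240) to post (354,274), and the box at (228,258). In the side view the plate is at (302,129) and the post at (346,176). Next I'll zoom in on both.

```bash
python3 - <<'E'
import cv2
a=cv2.imread("pics/top0.png")[180:320,240:440]; cv2.imwrite("pics/topc.png",cv2.resize(a,None,fx=4,fy=4,interpolation=cv2.INTER_CUBIC))
a=cv2.imread("pics/side0.png")[110:260,250:400]; cv2.imwrite("pics/sidec.png",cv2.resize(a,None,fx=4,fy=4,interpolation=cv2.INTER_CUBIC))
E
```

```text
(no output)
```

View pics/topc.png

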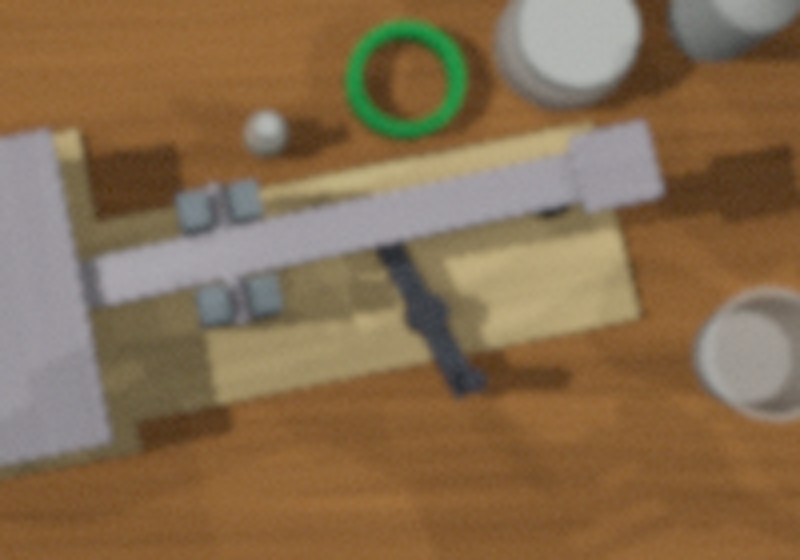

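View pics/sidec.png

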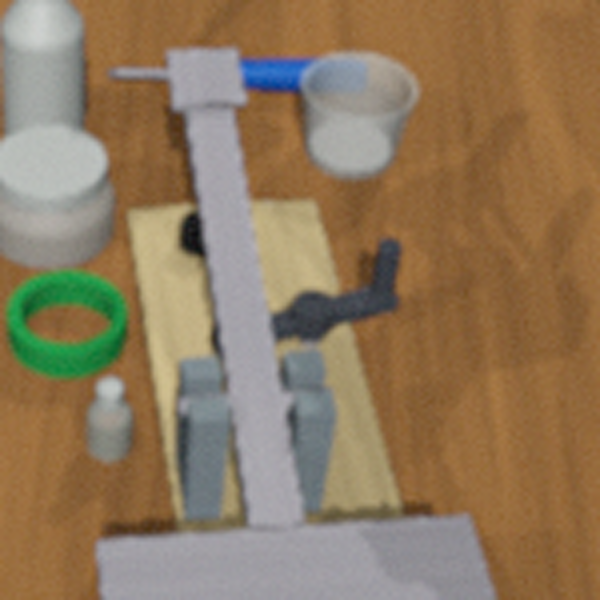

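Top crop: plate centre (617,166), pin (228,252), pivot (427,308), post top about (470,382). Side crop: plate (206,78), pivot about (312,302), post top (388,244). I'll fit the stand pose from these.

```bash
cat > h.py <<'E'
import numpy as np
from bench import imaging
from scipy.optimize import least_squares
C={n:imaging.snapshot(n) for n in("top","side")}
def proj(n,X):
    c=C[n]; p=c["R"]@X+c["t"]; return np.array([c["fx"]*p[0]/p[2]+c["cx"],c["fy"]*p[1]/p[2]+c["cy"]])
T=lambda x,y:np.array([240+x/4,180+y/4]); S=lambda x,y:np.array([250+x/4,110+y/4])
def W(p,l): 
    c,s=np.cos(p[2]),np.sin(p[2]); return np.array([p[0]+c*l[0]-s*l[1],p[1]+s*l[0]+c*l[1],l[2]])
E
python3 - <<'E'
from h import *
plate=(0,.003,.139);pin=(0,.240,.086);piv=(-.06,.12,.04)
ob=[("top",plate,T(617,166)),("top",pin,T(228,252)),("top",piv,T(427,308)),("side",plate,S(206,78)),("side",pin,S(242,395)),("side",piv,S(312,302))]
f=lambda p:np.concatenate([proj(n,W(p,l))-u for n,l,u in ob])
r=least_squares(f,[.4,-.1,0]); print(r.x,r.fun.round(1))
def g(q):
    a=q[0]; post=(-.06-.05*np.cos(a),.12-.05*np.sin(a),.075)
    prop=(-.06+.06*np.cos(a),.12+.06*np.sin(a),.088)
    return np.r_[proj("top",W(r.x,post))-T(470,382),proj("side",W(r.x,post))-S(388,244)]
q=least_squares(g,[.2]); print("stop",q.x,q.fun.round(1))
print([W(r.x,l).round(4) for l in(plate,pin,piv,(-.06-.05*np.cos(q.x[0]),.12-.05*np.sin(q.x[0]),.075))])
h=least_squares(lambda X:np.r_[proj("top",np.r_[X,.075])-T(470,382),proj("side",np.r_[X,.075])-S(388,244)],[.3,-.1]);print("post",h.x,h.fun)
# bystanders
for nm,t,z in(("opencup",(770,355),.06),("lid",(570,30),.062)):
    print(nm,least_squares(lambda X:proj("top",np.r_[X,z])-T(*t),[.3,-.1]).x)
E
```

```text
[ 0.56442315 -0.17086715  0.15236793] [ 0.7 -0.3 -0.4 -1.6 -0.8  0.5 -0.3 -1.6  1.7  0.1 -0.3  0.7]
stop [0.28223393] [-0.1 -0.8  0.   0.5]
[array([ 0.564 , -0.1679,  0.139 ]), array([0.528 , 0.0664, 0.086 ]), array([ 0.4869, -0.0614,  0.04  ]), array([ 0.4416, -0.0824,  0.075 ])]
post [ 0.44053318 -0.0831048 ] [ 0.24278508 -0.42649672  0.39978789  0.36810715]
opencup [ 0.45113323 -0.27453538]
lid [ 0.66415551 -0.16241753]
```

Emit:
carry_out --motion "0 0 0 0 0 -0.087 0;0 0 0 0 0 -0.087 0;0 0 0 0 0 -0.087 0;0 0 0 0 0 -0.087 0;0 0 0 0 0 -0.087 0;0 0 0 0 0 -0.087 0;0 0 0 0 0 -0.087 0;0 0 0 0 0 -0.087 0;0 0 0 0 0 -0.087 0;0 0 0 0 0 0 0;0 0 0 0 0 0 0"

```text
time: 1.58
tool_pos: [0.1967, -0.5136, 0.2053]
ee_rot: [3.142, -0.0, 2.003]
wrist_force: [-0.1, -0.4, -0.6]
width: 0.0002
finger_force: 0.0
```

```bash
cat > go.py <<'E'
import sys,numpy as np
from bench import readout
from scipy.spatial.transform import Rotation as Ro
def shift(tx,ty,tz,o=None):
    o=o or readout.get_obs(); R=Ro.from_euler("xyz",o["ee_rot"]).as_matrix()
    return (R.T@(np.array([tx,ty,tz])-o["tool_pos"])/.2).round(3)
if __name__=="__main__":
    o=readout.get_obs(); print(o["time"],o["tool_pos"].round(4),o["ee_rot"].round(3),o["wrist_force"].round(1),o["width"]); print(shift(*map(float,sys.argv[1:4])))
E
python3 go.py .4287 -.0558 .2
```

```text
1.575 [ 0.1967 -0.5136  0.2053] [ 3.142 -0.     2.003] [-0.1 -0.4 -0.6] 0.00023849789569672187
[1.592 2.012 0.027]
```

Emit:
carry_out --motion "0.145 0.183 0 0 0 0 0;0.145 0.183 0 0 0 0 0;0.145 0.183 0 0 0 0 0;0.145 0.183 0 0 0 0 0;0.145 0.183 0 0 0 0 0;0.145 0.183 0 0 0 0 0;0.145 0.183 0 0 0 0 0;0.145 0.183 0 0 0 0 0;0.145 0.183 0 0 0 0 0;0.145 0.183 0 0 0 0 0;0.145 0.183 0 0 0 0 0;0 0 0 0 0 0 0"

```text
time: 3.08
tool_pos: [0.4281, -0.0524, 0.2054]
ee_rot: [3.141, -0.0, 2.009]
wrist_force: [-0.5, -0.4, 0.1]
width: 0.0004
finger_force: 0.0
```

```bash
python3 go.py .4287 -.0558 .052; python3 - <<'E'
import cv2,numpy as np
from bench import imaging
a=imaging.snapshot("top")["pixels"][150:330,280:460,::-1];b=imaging.snapshot("side")["pixels"][110:290,260:440,::-1]
cv2.imwrite("pics/c1.png",cv2.resize(np.hstack([a,b]),(800,400),interpolation=cv2.INTER_CUBIC))
E
```

```text
3.075 [ 0.4281 -0.0524  0.2054] [ 3.141 -0.     2.009] [-0.5 -0.4  0.1] 0.00044276084272288594
[-0.017 -0.005  0.767]
```

View pics/c1.png

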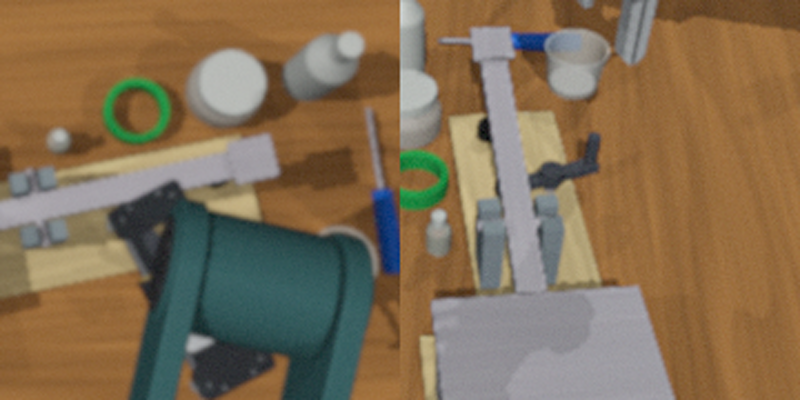

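The tool is over the start point, in line with the calibration: the side view puts the fingertips at about full-frame (366,137), against (362,137) predicted. The scene is unchanged, so I'll descend.

Emit:
carry_out --motion "-0.017 -0.005 0.2 0 0 0 0;0 0 0.2 0 0 0 0;0 0 0.2 0 0 0 0;0 0 0.16 0 0 0 0;0 0 0 0 0 0 0;0 0 0 0 0 0 0"

```text
time: 3.92
tool_pos: [0.4287, -0.0593, 0.0549]
ee_rot: [3.14, 0.002, 2.004]
wrist_force: [-0.5, -1.1, 0.5]
width: 0.0007
finger_force: 0.0
```

```bash
python3 go.py .4287 -.0558 .052; python3 - <<'E'
import numpy as np
# plan: finger centre = post(a) - 18mm*t ; tool yaw = a+.152+pi/2, push along tool -x
th=.1524; P=np.array([.4869,-.0614])
a0=.28;A=np.linspace(.28,1.56,13)
def fc(a,off=.017):
    R=np.array([[np.cos(th),-np.sin(th)],[np.sin(th),np.cos(th)]])
    return P+R@(np.array([-.05*np.cos(a),-.05*np.sin(a)])-off*np.array([np.sin(a),-np.cos(a)]))
p=fc(.28,.03)
for a,b in zip(A[:-1],A[1:]):
    y=a+th+np.pi/2; d=fc(b)-p; p=fc(b)
    print(b.round(2),fc(b).round(4),(d@[np.cos(y),np.sin(y)]/.2).round(3),(d@[np.sin(y),-np.cos(y)]/.2).round(3),"turn",-np.degrees(b-a)/120)
E
```

```text
3.925 [ 0.4287 -0.0593  0.0549] [3.140e+00 2.000e-03 2.004e+00] [-0.5 -1.1  0.5] 0.000650615355635523
[0.016 0.007 0.015]
0.39 [ 0.4353 -0.0725] -0.092 -0.008 turn -0.05092958178940652
0.49 [ 0.4367 -0.0779] -0.027 -0.008 turn -0.05092958178940652
0.6 [ 0.4388 -0.0832] -0.027 -0.008 turn -0.05092958178940652
0.71 [ 0.4414 -0.0882] -0.027 -0.008 turn -0.05092958178940652
0.81 [ 0.4445 -0.0929] -0.027 -0.008 turn -0.050929581789406465
0.92 [ 0.4481 -0.0972] -0.027 -0.008 turn -0.05092958178940652
1.03 [ 0.4521 -0.1011] -0.027 -0.008 turn -0.05092958178940657
1.13 [ 0.4565 -0.1046] -0.027 -0.008 turn -0.05092958178940642
1.24 [ 0.4613 -0.1076] -0.027 -0.008 turn -0.050929581789406625
1.35 [ 0.4664 -0.1101] -0.027 -0.008 turn -0.05092958178940642
1.45 [ 0.4717 -0.112 ] -0.027 -0.008 turn -0.05092958178940652
1.56 [ 0.4771 -0.1133] -0.027 -0.008 turn -0.05092958178940652
```

Emit:
carry_out --motion "-0.076 0 0 0 0 -0.051 0;-0.027 -0.008 0 0 0 -0.051 0;-0.027 -0.008 0 0 0 -0.051 0;-0.027 -0.008 0 0 0 -0.051 0;-0.027 -0.008 0 0 0 -0.051 0;-0.027 -0.008 0 0 0 -0.051 0;-0.027 -0.008 0 0 0 -0.051 0;0 0 0 0 0 0 0"

```text
time: 4.92
tool_pos: [0.4521, -0.1018, 0.0555]
ee_rot: [-3.141, 0.003, 2.751]
wrist_force: [-1.2, -0.3, 1.5]
width: 0.0002
finger_force: 0.2
```

```bash
python3 go.py .4521 -.1011 .052; python3 - <<'E'
import cv2,numpy as np
from bench import imaging
b=imaging.snapshot("side")["pixels"][110:260,250:400,::-1]
cv2.imwrite("pics/c2.png",cv2.resize(b,(600,600),interpolation=cv2.INTER_CUBIC))
E
```

```text
4.925 [ 0.4521 -0.1018  0.0555] [-3.141e+00  3.000e-03  2.751e+00] [-1.2 -0.3  1.5] 0.00023016090090196556
[0.001 0.003 0.017]
```

View pics/c2.png

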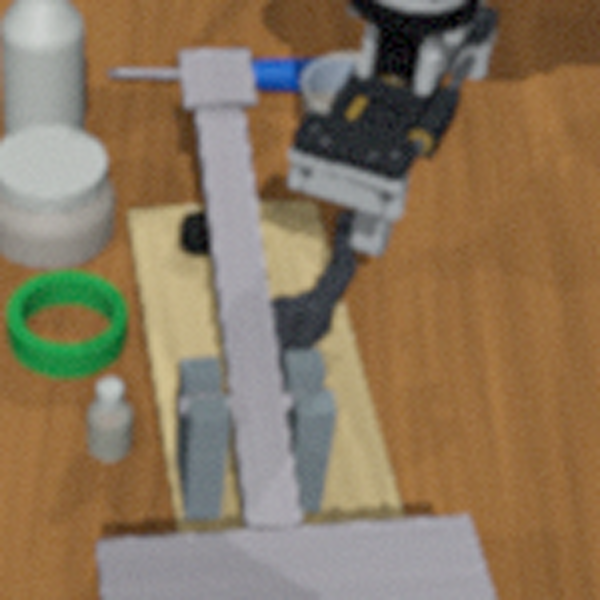

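The stop is swinging: the finger at (365,240) is pushing the post, and the arm points at about 1 rad. The plate looks shifted slightly, now at (218,78), so I'll re-measure it before pressing. Continuing the push.

Emit:
carry_out --motion "-0.027 -0.008 0 0 0 -0.051 0;-0.027 -0.008 0 0 0 -0.051 0;-0.027 -0.008 0 0 0 -0.051 0;-0.027 -0.008 0 0 0 -0.051 0;-0.027 -0.008 0 0 0 -0.051 0;-0.02 0 0 0 0 0 0;0 0 0 0 0 0 0"

```text
time: 5.85
tool_pos: [0.4743, -0.1135, 0.0546]
ee_rot: [3.142, -0.013, -2.998]
wrist_force: [-16.9, -1.9, 13.0]
width: 0.0005
finger_force: 8.7
```

```bash
python3 go.py .4771 -.1133 .052
```

```text
5.85 [ 0.4743 -0.1135  0.0546] [ 3.142 -0.013 -2.998] [-16.9  -1.9  13. ] 0.0005059144396514294
[-0.014 -0.001  0.013]
```

At the end stop (17 N). Now I'll back off, rise and look.

Emit:
carry_out --motion "0.12 0 0 0 0 0 0;0.1 0 0 0 0 0 0;0 0 -0.25 0 0 0 0;0 0 -0.25 0 0 0 0;0.25 0 -0.25 0 0 0 0;0.25 0 0 0 0 0 0;0.25 0 0 0 0 0 0;0 0 0 0 0 0 0"

```text
time: 6.85
tool_pos: [0.2925, -0.1405, 0.1991]
ee_rot: [-3.138, 0.004, -3.001]
wrist_force: [0.3, -0.3, -0.3]
width: 0.0006
finger_force: 0.0
```

```bash
python3 go.py .564 -.168 .2; python3 - <<'E'
import cv2,numpy as np
from bench import imaging
a=imaging.snapshot("top")["pixels"][180:300,320:440,::-1];b=imaging.snapshot("side")["pixels"][110:230,250:370,::-1]
cv2.imwrite("pics/c3.png",cv2.resize(np.hstack([a,b]),(800,400),interpolation=cv2.INTER_CUBIC))
E
```

```text
6.85 [ 0.2925 -0.1405  0.1991] [-3.138  0.004 -3.001] [ 0.3 -0.3 -0.3] 0.0006235259449121422
[-1.325 -0.327  0.002]
```

View pics/c3.png

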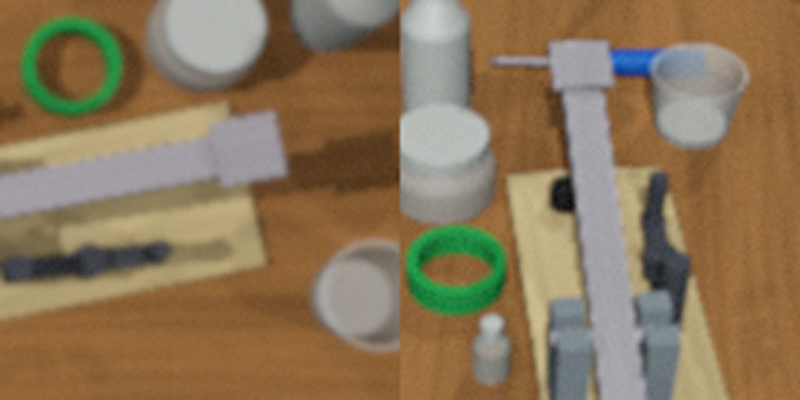

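The stop is fully aside, with its arm along the lever and the post at (155,250) in the left crop. The plate is now at left-crop (248,148) and right-crop (581,65). Computing its position.

```bash
python3 - <<'E'
from h import *
from go import shift
T_=[320+248/3.333,180+148/3.333];S_=[250+181/3.333,110+65/3.333]
r=least_squares(lambda X:np.r_[proj("top",np.r_[X,.139])-T_,proj("side",np.r_[X,.139])-S_],[.56,-.17]);print(r.x,r.fun)
print(shift(*r.x,.2),shift(*r.x,.15))
E
```

```text
[ 0.55608272 -0.16503044] [-0.40309987  0.14378135 -0.08091194 -0.75387912]
[-1.276 -0.314 -0.008] [-1.275 -0.314  0.242]
```

Emit:
carry_out --motion "-0.213 -0.052 0 0 0 0 0;-0.213 -0.052 0 0 0 0 0;-0.213 -0.052 0 0 0 0 0;-0.213 -0.052 0 0 0 0 0;-0.213 -0.053 0 0 0 0 0;-0.212 -0.053 0 0 0 0 0;0 0 0.15 0 0 0 0;0 0 0.09 0 0 0 0;0 0 0 0 0 0 0;0 0 0 0 0 0 0"

```text
time: 8.3
tool_pos: [0.5557, -0.165, 0.1506]
ee_rot: [-3.141, 0.001, -2.996]
wrist_force: [-0.3, -0.2, 0.7]
width: 0.0004
finger_force: 0.0
```

```bash
python3 go.py .5561 -.165 .045
```

```text
8.3 [ 0.5557 -0.165   0.1506] [-3.141e+00  1.000e-03 -2.996e+00] [-0.3 -0.2  0.7] 0.000385495423918085
[-0.001  0.     0.528]
```

Emit:
carry_out --motion "0 0 0.04 0 0 0 0;0 0 0.04 0 0 0 0;0 0 0.04 0 0 0 0;0 0 0.04 0 0 0 0;0 0 0.04 0 0 0 0;0 0 0.04 0 0 0 0;0 0 0 0 0 0 0"

```text
time: 9.18
tool_pos: [0.5565, -0.1672, 0.1033]
ee_rot: [-3.137, 0.003, -2.997]
wrist_force: [0.4, -4.4, 5.5]
width: 0.0004
finger_force: 2.5
```

Emit:
carry_out --motion "0 0 0.04 0 0 0 0;0 0 0.04 0 0 0 0;0 0 0.04 0 0 0 0;0 0 0.04 0 0 0 0;0 0 0.04 0 0 0 0;0 0 0.04 0 0 0 0;0 0 0.03 0 0 0 0;0 0 0 0 0 0 0;0 0 0 0 0 0 0"

```text
time: 10.3
tool_pos: [0.5568, -0.1658, 0.049]
ee_rot: [-3.139, 0.004, -2.996]
wrist_force: [3.8, -3.0, 3.7]
width: 0.0006
finger_force: 2.3
```

Emit:
carry_out --motion "0 0 0.02 0 0 0 0;0 0 0.02 0 0 0 0;0 0 0.01 0 0 0 0;0 0 0 0 0 0 0;0 0 0 0 0 0 0;0 0 0 0 0 0 0"

```text
time: 11.05
tool_pos: [0.5571, -0.1655, 0.0453]
ee_rot: [-3.139, 0.005, -2.995]
wrist_force: [-6.1, 1.8, 27.7]
width: -0.0001
finger_force: 13.7
```

```bash
python3 - <<'E'
import cv2,numpy as np
from bench import imaging
b=imaging.snapshot("side")["pixels"][90:340,220:420,::-1]
cv2.imwrite("pics/c4.png",cv2.resize(b,(480,600),interpolation=cv2.INTER_CUBIC))
E
```

```text
(no output)
```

View pics/c4.png

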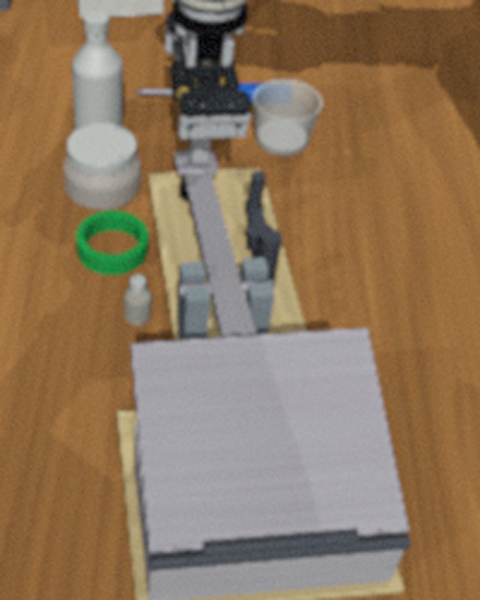

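The lever is down on the bump (plate at (198,160), pressed with about 28 N), the flap is raised, the pin is in its cradle, and the bystanders look unmoved. Handing in.

```bash
python3 -c "
from bench import robot
print(robot.close_job())"
```

```text
the job is handed in; nothing more can be done
None
```

I swung the stop to its end stop, then pressed the lever onto its bump, which raised the flap. I handed the job in with the fingers still pressing the plate at about 28 N; the hand-in call gave no verdict.

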